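Turn over the diorama plate on the turning rest

TASK

Turn the diorama plate over so that it lies flat on the bench in front of the turning rest with its green side up. Without gripping or lifting it, push it along the bench into the rest until it tips up and leans there, then reach behind its top edge and push it back so that it falls over towards the side it came from. Leave the paint pots and the other things on the bench where they are.

Things in the scene. Friction and masses are not known exactly. Their poses are not given: they have to be found in the camera images.
- rest: Fixed, polished (slippery) aluminium turning rest, 150 mm wide, yellow top band. Origin on the bench, middle of the ramp's front toe line; x points into the rest (the way to push), y along the toe. Concave face from the toe through (x 25, z 17.5) and (39, 42) to the top edge (47, 71.5) mm. Upright back face at x 54.5 mm; free bench 80 mm behind it. Loose things stand at least 105 mm from its centre line.
- plate: Rigid diorama plate, 110 (x) by 96 (y) by 10 mm (z), about 0.11 kg, one broad side white, the other green. Origin: centre of the green side; z points from green to white: up at the start, down when turned over. Starts flat, white up, before the rest, x within 0.2 rad of the rest's x, +x edge towards the toe, 10 to 35 mm short of it. See rest_top for how it leans.
- rest_top (a point): Middle of the rest's top edge, 71.5 mm up. The plate pushed in until its trailing edge is at the toe leans on this edge at about 55 to 60 degrees and stays when let go; its upper edge then stands some 20 mm higher and 15 mm behind this edge. Pushed past upright from there it falls back over its lower edge.
- plate_c1 (a point): Corner of the plate at its +x +y, half-way through the thickness.
- plate_c2 (a point): Corner of the plate at its +x -y, half-way through the thickness.
- plate_c3 (a point): Corner of the plate at its -x +y, half-way through the thickness.
- plate_c4 (a point): Corner of the plate at its -x -y, half-way through the thickness.
- paint_a: Paint pot, red band, 32 mm wide, 55 mm high, stands to one side of the rest; origin under its centre. Leave alone.
- paint_b: Paint pot, blue band, 32 mm wide, 55 mm high, stands to one side of the rest; origin under its centre. Leave alone.
- glue: White glue bottle with a thin nozzle, 34 mm wide, 100 mm high; origin under its centre. Leave alone.
- tub: Open white cup, 80 mm wide, 60 mm high; origin under its centre. Leave alone.
- pipe_a: Short white pipe piece standing on end, 28 mm wide, 30 mm high; origin under its centre. Leave alone.
- pipe_b: Another short white pipe piece, the same size; origin under its centre. Leave alone.
- brush: Paint brush lying on the bench, 160 mm long; origin under its middle. Leave alone.
Mind the look-alikes: they are no part of the job. Of the things that look like the plate, take the one that is nearest to the robot's base at the start.

How it is judged (in metres and radians):
On the way:
1. the plate is tipped up and leans on the rest (angle between plate's own z axis and vertical between 0.75 and 1.5 rad and contact force between plate and rest above 0.03 N), for 0.2 s.
At the end, for the whole second after the job is handed in: The plate lies still and flat on the bench (within 4 degrees), green side up, its centre 30 to 200 mm in front of the rest's toe and within 80 mm of the rest's centre line (angle between plate's own z axis and vertical above 3.07 rad and height (world z) of plate below 0.0125 m and x of plate in the frame of rest between -0.2 and -0.03 m and y of plate in the frame of rest between -0.08 and 0.08 m and linear speed of plate below 0.01 m/s); the robot touches nothing.
It fails at once if the plate is lifted: all four corners more than 30 mm above the bench (height (world z) of each of plate_c1, plate_c2, plate_c3, plate_c4 above 0.03 m).
It fails at once if one of the paint pots, glue bottle, cup, pipe pieces or brush is moved more than 20 mm (distance of any of paint_a, paint_b, glue, tub, pipe_a, pipe_b, brush from where it was at the start of the episode above 0.02 m).
It also fails if it takes over 51 s, if anything falls off the work surface, if the arm or the gripper's body presses on something with over 40 N, if the wrist force passes 120 N, or if a joint passes its speed limit or range.

ROBOT

A 6-joint arm with a two-finger parallel gripper is mounted at the origin on the work surface. World frame = base frame: x ahead of the robot, y to its left, z up, the work surface at z = 0. Lengths are in mm, angles in degrees, forces in N, time in s.
With the tool pointing down it reaches from about 300 to 850 mm from the base axis. Payload 4.2 kg.
Tool frame: the origin (TCP) lies on the centre line of the jaws, within the pads' length; the fingertips stand env.nose_length ahead of it and the grasp point (between the pads) lies 2 mm behind it (env.nose_length is the distance from the TCP to the fingertips, in mm); z points along the fingers, y is the direction in which the jaws open and shut (so a half turn about z gives the same grasp; the last joint's range is limited). The gripper opens to 91 mm and grips with 3 to 60 N. Pads are 32 mm wide; open, the fingers measure 118 mm over their backs; the gripper's body (76 mm by 178 mm) begins 60 mm behind the grasp point.
Start: joints at [73.109, 18.312, 89.639, -0, 72.044, -1.146], TCP at [156.031, 553.443, 203.576] pointing down, gripper open.
Joint ranges: [-177.97, 177.97], [-48.28, 115.42], [12.27, 149.76], [-77.06, 257.06], [2.81, 150.46], [-146.56, 146.56]. Speed limits (degrees/s): [147.25, 147.25, 180, 180, 180, 180].

INTERFACE

Orientations are given as [roll, pitch, yaw] about the fixed x, y, z axes, in that order (R = Rz(yaw) Ry(pitch) Rx(roll)).
In Python, from workcell import env gives the robot as it stands. The module is installed in compiled form; this text tells all that it offers.
- The arm moves only by the tool jog_arm, never from a script. Its argument "deltas" is a list that holds one entry, the list of rows, each a list of 5 numbers: the shift along the tool's x, y, z in m, then the turn about the tool's z in degrees, then the finger opening in m, from 0 to 0.0912. A call has 1 to 20 rows; each row is the pose to reach, as a shift and turn from the pose commanded when the call began, along the tool's axes at that moment; what a row does not reach only later rows make up. A row lasts 1/12 s, in which the tool goes at most 41.7 mm and 7.16 degrees, less where a joint would pass 70% of its speed; a pose out of reach is approached as far as the arm can. A call with a gripper value outside its range is refused whole. The fingers move at their own pace and stop on an object; "grip_force" is the grip in N (left out, the last holds). Time passes only in rows, so rows that repeat a pose let the fingers close. It gives the time, the measured TCP pose, the force and the opening at its end, in the units of the state.
- env.state(): the state, without advancing time (a new reading comes with each control period).
- env.grab_frame(name): name is "side" or "top"; returns the picture (400x640x3 uint8, red, green, blue); there is no depth.
- env.camera_params(name): a dict with "fx", "fy", "cx", "cy" (pixels), "xyz" and "orientation" of the camera in the world. Camera axes: x right, y down, z forward; pixel columns grow to the right and rows downward; lengths in mm; the calibration is good to about 2 mm. A picture is of the moment at which its call begins. camera_params takes no time and is no camera call.
- env.job_done(): hands the job in, once; it reports no verdict.
Trained networks look in the newest picture that a camera, given by its name, has taken for a name from the list of things; names that differ only in an ending like _2 or _b are one class to them, and where a whole thing is asked for, a point or a joint stands for the part that bears it (a point fixed in the world has none). Each returns a list of dicts, best first, with "conf" (0 to 1); they miss things now and then, are a little off and sometimes report something else, mostly with a low value. They report only what shows in the picture. A call takes as long as a camera call. They do not tell look-alikes from the thing itself.
- env.look_for(camera, label): "xyz" ([x, y, z] in mm, in world coordinates, good to about 4 mm: the middle of the surface that is visible of it).
The state is a dict: "time_s": time; "qpos": joint angles; "qvel": joint speeds; "effort": joint torques, N m; "ee_pos": TCP position; "ee_rot": TCP orientation; "force": force on the tool from outside, world axes, zero at the start; "torque": the same for the moment, N m; "gripper_width": finger opening in mm.
Only numpy, scipy, OpenCV 4.12 (cv2) and the standard library are available. Lean on these libraries where they do the work, as an engineer would, in place of code of your own. Each camera call takes 0.05 s, during which the arm holds its last target.

## Working session

There is one attempt and no reset: what is moved stays moved. The work goes in short steps, Python scripts to look and compute and a tool call to move; the robot and the scene stay as the last step left them, time stands still between calls to the robot, and variables do not carry over. Pictures are saved under pics/ and viewed, and the job is handed in when it is done.

Besides the shell and the picture viewer there is one more tool, called by a JSON object that holds its "name" and its "arguments". jog_arm: Moves the arm, as the interface text tells. Its arguments: {"type":"object","properties":{"deltas":{"type":"array"},"grip_force":{"type":"number"}},"required":["deltas"]}

```bash
mkdir -p pics; ls
python3 - <<'E'
from workcell import env
import cv2
print(env.state()); print(env.nose_length)
for n in("side","top"):
    im=env.grab_frame(n); cv2.imwrite(f"pics/{n}0.png",im[:,:,::-1]); print(n,env.camera_params(n))
for n in("side","top"):
  for l in("plate","rest","rest_top","paint_a","plate_c1"):
    print(n,l,[( [round(v) for v in d["xyz"]],round(d["conf"],2)) for d in env.look_for(n,l)])
E
```

```text
pics
{'time_s': 0.0, 'qpos': array([ 7.31103344e+01,  1.83501270e+01,  8.97062343e+01, -1.32059413e-03,
        7.20443215e+01, -1.14707733e+00]), 'qvel': array([-0.10742535, -0.05831223, -0.04791664, -0.00526843,  0.0201432 ,
       -0.03260667]), 'effort': array([ 1.89149391e-04, -4.12471497e+01, -2.31970704e+01,  7.26867118e-02,
        4.57176380e-02, -1.53705291e-04]), 'ee_pos': array([155.87099764, 552.92150987, 202.73664762]), 'ee_rot': array([-1.79899312e+02, -7.60255210e-04,  1.64257819e+02]), 'force': array([-0.30662634,  0.11245747, -0.08200071]), 'torque': array([-0.02761077, -0.01509152, -0.02959907]), 'gripper_width': 91.2983104288003}
17.0
side {'fx': 431.3540291703354, 'fy': 431.3540291703354, 'cx': 327.91728633964834, 'cy': 203.1445665663988, 'xyz': array([ -51.06914512, -904.58442806,  725.60213941]), 'orientation': array([-122.15466769,    1.24456969,  -32.53269631])}
top {'fx': 423.1438055472032, 'fy': 423.1438055472032, 'cx': 318.2539072040997, 'cy': 193.83353588255727, 'xyz': array([ 446.17213749,   -9.99067315, 1388.65556825]), 'orientation': array([-177.28648633,    0.94801468,  -89.45460399])}
side plate [([481, -170, 8], 0.76), ([652, -365, 9], 0.74), ([601, -546, 12], 0.55)]
side rest [([581, -155, 29], 0.68), ([482, -173, 8], 0.62)]
side rest_top [([581, -152, 28], 0.6), ([478, -171, 5], 0.59)]
side paint_a [([487, -26, 32], 0.7), ([499, -305, 36], 0.63)]
side plate_c1 [([482, -172, 5], 0.97), ([603, -543, 6], 0.67), ([655, -364, 12], 0.59), ([464, -522, 17], 0.24)]
top plate [([660, -360, 8], 0.9), ([610, -538, 11], 0.72), ([583, -140, 24], 0.53)]
top rest [([581, -141, 22], 0.78)]
top rest_top [([582, -143, 26], 0.89)]
top paint_a [([510, -291, 58], 0.68)]
top plate_c1 [([612, -539, 12], 0.85), ([661, -357, 9], 0.68), ([489, -164, 10], 0.67)]
```

View pics/top0.png

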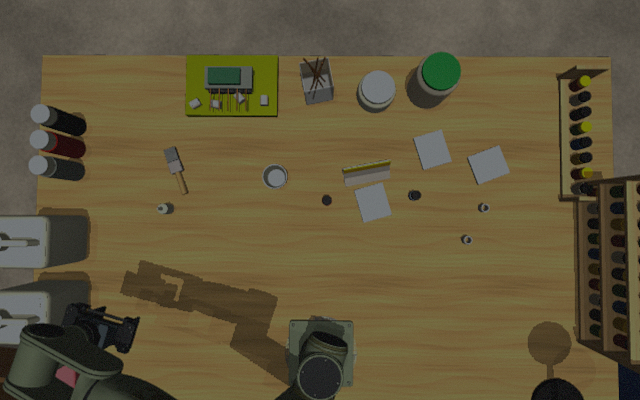

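View pics/side0.png

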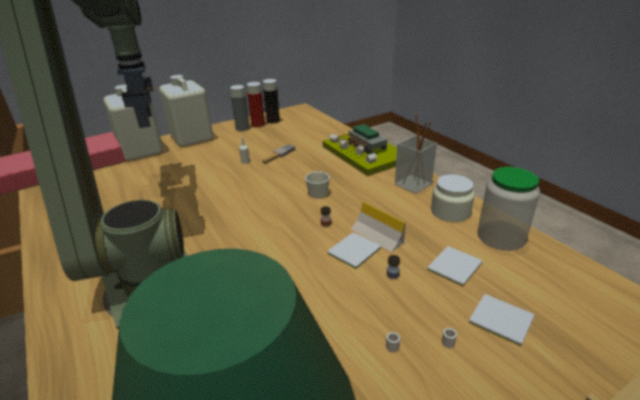

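The plate candidates in the top picture are the white squares at (373,202), (433,150) and (488,165). The one at (373,202) is nearest the base (px ~(320,350)) and lies right before the yellow-banded rest at (366,172). I'll check it in a close crop and measure it.

```bash
cat > h.py <<'E'
from workcell import env
import numpy as np, cv2
from scipy.spatial.transform import Rotation as Rn
def cam(n):
    p=env.camera_params(n); R=Rn.from_euler('xyz',p['orientation'],degrees=True).as_matrix(); return p,R,np.array(p['xyz'])
def unproj(n,u,v,z):
    p,R,c=cam(n); d=R@np.array([(u-p['cx'])/p['fx'],(v-p['cy'])/p['fy'],1]); return c+d*(z-c[2])/d[2]
def proj(n,P):
    p,R,c=cam(n); q=R.T@(np.array(P,float)-c); return np.array([p['fx']*q[0]/q[2]+p['cx'],p['fy']*q[1]/q[2]+p['cy']])
def crop(n,im,x0,y0,x1,y1,s,name):
    cv2.imwrite('pics/'+name,cv2.resize(im[y0:y1,x0:x1,::-1],None,fx=s,fy=s,interpolation=cv2.INTER_CUBIC))
E
python3 - <<'E'
from h import *
im=env.grab_frame('top'); crop('top',im,310,140,430,230,6,'topc.png')
im2=env.grab_frame('side'); crop('side',im2,310,190,430,280,6,'sidec.png')
def quad(n,im,seed,z):
    hsv=cv2.cvtColor(im,cv2.COLOR_RGB2HSV); m=((hsv[...,1]<70)&(hsv[...,2]>110)).astype(np.uint8)
    if n=='top': m=cv2.morphologyEx(m,cv2.MORPH_OPEN,np.ones((3,3)))
    k,l,st,ce=cv2.connectedComponentsWithStats(m); i=l[seed[1],seed[0]]; print(n,st[i],ce[i],im[seed[1],seed[0]])
    c,_=cv2.findContours((l==i).astype(np.uint8),0,1); r=cv2.minAreaRect(np.vstack(c)); 
    b=cv2.boxPoints(r); print(b.round(1).tolist()); print(np.array([unproj(n,*q,z) for q in b]).round(0).tolist(), unproj(n,*ce[i],z).round(1))
quad('top',im,(373,204),10); quad('side',im2,(352,250),10)
E
```

```text
top [355 183  36  39 978] [372.8006135  201.94683027] [117 121 122]
[[354.1000061035156, 189.89999389648438], [382.1000061035156, 181.6999969482422], [391.70001220703125, 214.39999389648438], [363.70001220703125, 222.6999969482422]]
[[525.0, -103.0, 10.0], [553.0, -194.0, 10.0], [446.0, -226.0, 10.0], [419.0, -135.0, 10.0]] [ 486.4 -164.2   10. ]
side [ 328  213   73   54 1970] [364.76294416 240.71522843] [172 180 183]
[[327.0, 251.89999389648438], [350.70001220703125, 206.8000030517578], [402.70001220703125, 234.1999969482422], [379.0, 279.29998779296875]]
[[416.0, -139.0, 10.0], [595.0, 6.0, 10.0], [633.0, -191.0, 10.0], [464.0, -299.0, 10.0]] [ 527.5 -155.8   10. ]
```

```bash
ls pics
```

```text
side0.png
sidec.png
top0.png
topc.png
```

View pics/topc.png

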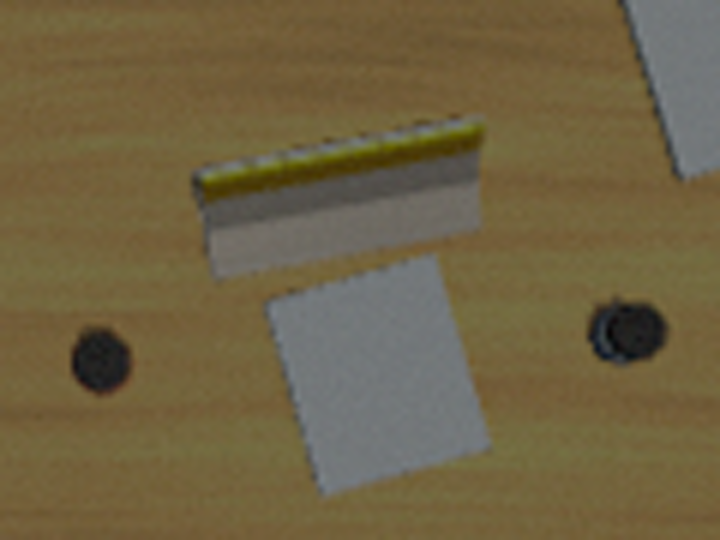

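View pics/sidec.png

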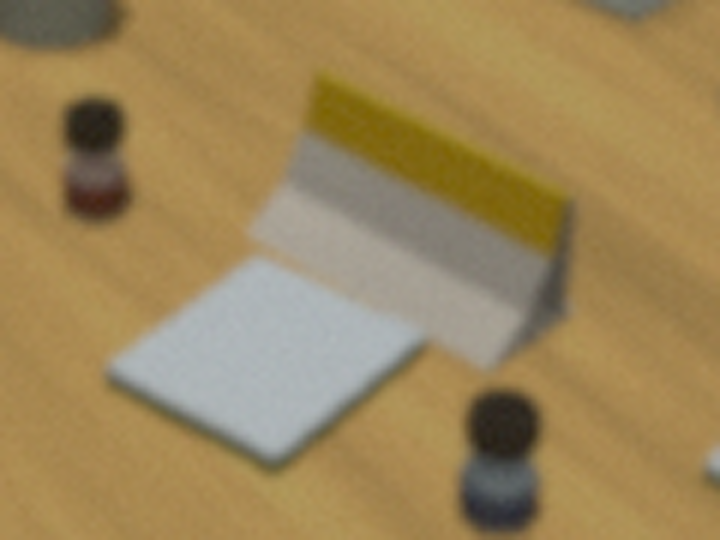

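Run:
```python
from h import *
T=lambda n,x,y,z,o: unproj(n,(x+.5)/6-.5+o[0],(y+.5)/6-.5+o[1],z)
ot=(310,140);os=(310,190)
def line(a,b): 
    d=a-b; return (a+b)/2, np.linalg.norm(d), np.degrees(np.arctan2(d[1],d[0]))
for n,o,tl,tr,yl,yr in(('top',ot,(215,278),(481,230),(200,195),(484,137)),('side',os,(250,235),(490,367),(320,73),(570,193))):
    a=T(n,*tl,0,o);b=T(n,*tr,0,o); print(n,'toe',line(a,b))
    a=T(n,*yl,71.5,o);b=T(n,*yr,71.5,o); print(n,'topedge',line(a,b))
for n,o,q in(('top',ot,[(267,300),(435,255),(491,450),(323,495)]),('side',os,[(260,257),(425,345),(275,462),(108,372)])):
    P=np.array([T(n,*x,10,o) for x in q]); print(n,P.round(0).tolist(),P.mean(0), line(P[0],P[1])[2],line(P[1],P[2])[2])
```

```text
top toe (array([ 552.36076718, -147.99355945,    0.        ]), np.float64(147.80408582825103), np.float64(100.73758247796275))
top topedge (array([ 592.74089506, -137.59013304,   71.5       ]), np.float64(150.6094449481557), np.float64(102.04084900335936))
side toe (array([ 552.48838497, -149.21213209,    0.        ]), np.float64(145.94305196663402), np.float64(101.925440186579))
side topedge (array([ 598.71312507, -141.28180326,   71.5       ]), np.float64(146.25269605611436), np.float64(102.33685118926942))
top [[526.0, -103.0, 10.0], [551.0, -194.0, 10.0], [446.0, -225.0, 10.0], [421.0, -134.0, 10.0]] [ 486.09499501 -164.03003259   10.        ] 105.515278468211 16.112321355123598
side [[523.0, -106.0, 10.0], [545.0, -202.0, 10.0], [444.0, -229.0, 10.0], [418.0, -139.0, 10.0]] [ 482.45976546 -168.94846103   10.        ] 103.10061147164555 15.007628367369168
```

The crop shows the white plate at crop px ~(380,375), with the rest behind it, yellow band at the far edge, and a pot on each side. The plate is right: a green rim shows under its white face in the side crop.

Measurements:

| | World position (mm) | Yaw |
|---|---|---|
| Rest toe middle | (552.4, -148.6) | 12° |
| Plate centre | ~(484, -166) | ~15° |

In the rest frame the plate is at about (-70, -3). I'll push with two part-open fingers, tool x along the rest's x (yaw 12°).

{"name": "jog_arm", "arguments": {"deltas": [[[-0.01,-0.015,0,3,0.06],[-0.03,-0.046,0,10,0.06],[-0.052,-0.079,0,17,0.06],[-0.075,-0.113,0,24,0.06],[-0.098,-0.148,0,31,0.06],[-0.121,-0.183,0,38,0.06],[-0.144,-0.218,0,45,0.06],[-0.167,-0.253,0,52,0.06],[-0.19,-0.288,0,59,0.06],[-0.213,-0.323,0,66,0.06],[-0.236,-0.358,0,73,0.06],[-0.259,-0.392,0,80,0.06],[-0.282,-0.427,0,87,0.06],[-0.305,-0.462,0,94,0.06],[-0.328,-0.497,0,101,0.06],[-0.351,-0.532,0,108,0.06],[-0.374,-0.567,0,115,0.06],[-0.397,-0.601,0,122,0.06],[-0.415,-0.629,0,129,0.06],[-0.427,-0.6465,0,136,0.06]]]}}

```text
time_s: 2.37
ee_pos: [392.4, -188.3, 203.6]
ee_rot: [179.9, -0.0, 27.7]
force: [0.3, -0.1, -0.3]
gripper_width: 60.0
```

{"name": "jog_arm", "arguments": {"deltas": [[[0,0,0.02,5,0.06],[0,0,0.05,10,0.06],[0,0,0.085,16.2,0.06],[0,0,0.12,16.2,0.06],[0,0,0.145,16.2,0.06],[0,0,0.163,16.2,0.06],[0,0,0.17,16.2,0.06],[0,0,0.17,16.2,0.06]]]}}

```text
time_s: 3.03
ee_pos: [390.7, -184.2, 32.3]
ee_rot: [-179.9, 0.1, 12.1]
force: [0.5, -0.4, 2.1]
gripper_width: 59.9
```

Run:
```python
from h import *
s=env.state(); print(s['time_s'],s['ee_pos'],s['ee_rot'],s['force'])
a=np.radians(12);X=np.array([np.cos(a),np.sin(a)]);Y=np.array([-X[1],X[0]]);d=s['ee_pos'][:2]-[552.4,-148.6];print(d@X,d@Y)
im=env.grab_frame('side'); crop('',im,280,180,440,300,5,'s1.png')
```

```text
3.0333 [ 390.68597952 -184.19956501   32.34537765] [-1.79874747e+02  1.45072063e-01  1.20531526e+01] [ 0.52433127 -0.37330982  2.12613791]
-165.58174688891688 -1.1993936767115292
```

View pics/s1.png

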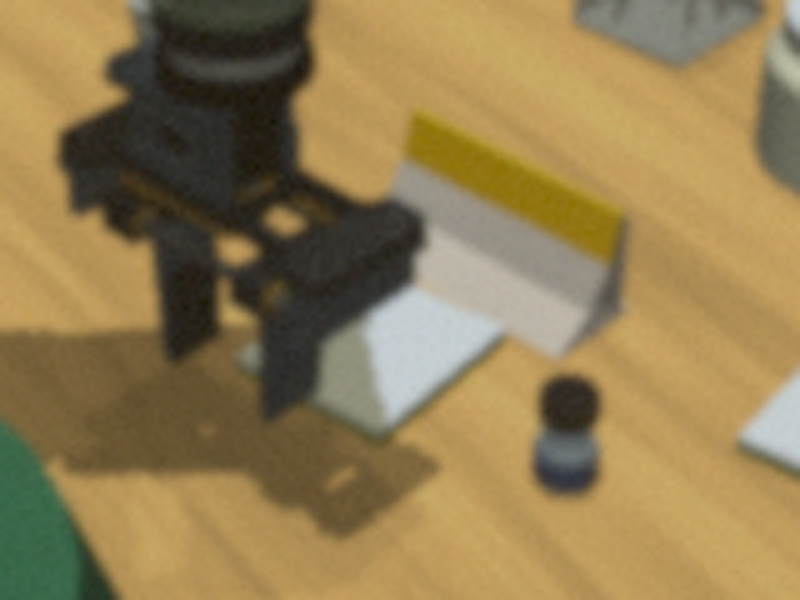

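The side crop shows both fingers (crop ~(190,350) and (290,410)) just behind the plate's trailing edge. I'll lower and start the push.

{"name": "jog_arm", "arguments": {"deltas": [[[0,0,0.007,0,0.06],[0,0,0.012,0,0.06],[0.006,0,0.013,0,0.06],[0.014,0,0.013,0,0.06],[0.02,0,0.013,0,0.06],[0.025,0,0.013,0,0.06],[0.03,0,0.013,0,0.06],[0.035,0,0.013,0,0.06],[0.04,0,0.013,0,0.06],[0.045,0,0.013,0,0.06],[0.05,0,0.013,0,0.06],[0.055,0,0.013,0,0.06],[0.06,0,0.013,0,0.06],[0.065,0,0.013,0,0.06],[0.07,0,0.013,0,0.06],[0.075,0,0.013,0,0.06],[0.08,0,0.013,0,0.06],[0.085,0,0.013,0,0.06],[0.09,0,0.013,0,0.06],[0.09,0,0.013,0,0.06]]]}}

```text
time_s: 4.75
ee_pos: [480.9, -165.8, 20.6]
ee_rot: [180.0, -0.1, 12.1]
force: [0.6, -1.1, 0.5]
gripper_width: 60.0
```

```bash
cat >> h.py <<'E'
def rf():
    s=env.state(); a=np.radians(12);X=np.array([np.cos(a),np.sin(a)]);Y=np.array([-X[1],X[0]]);d=s['ee_pos'][:2]-[552.4,-148.6];print(s['time_s'],'rest x,y',(d@X).round(1),(d@Y).round(1),'z',s['ee_pos'][2].round(1),'F',s['force'].round(2))
E
python3 - <<'E'
from h import *
rf()
im=env.grab_frame('side'); crop('',im,280,180,440,300,5,'s2.png')
E
```

```text
4.75 rest x,y -73.5 -2.0 z 20.6 F [ 0.59 -1.08  0.5 ]
```

View pics/s2.png

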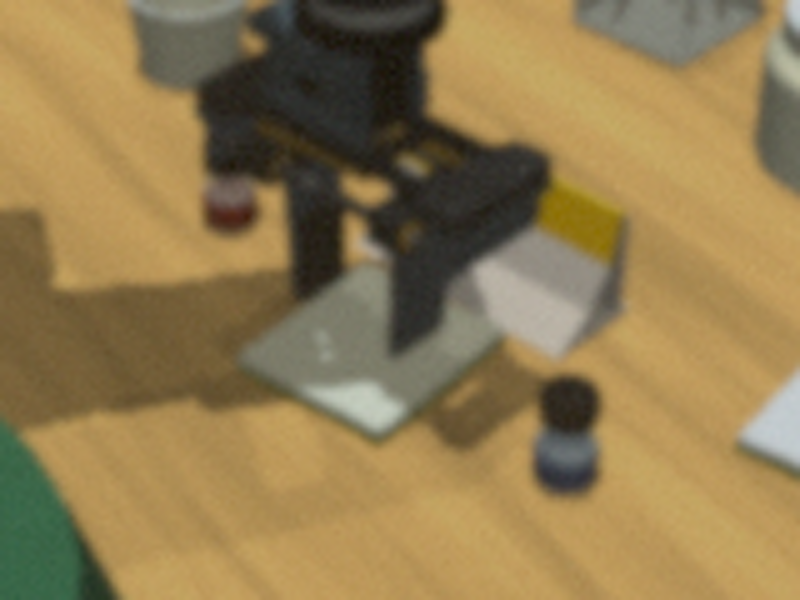

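The fingers passed over the plate: its corners are still at crop (240,355) and (380,440), so it hasn't moved. The fingertips must be higher than I computed. I'll check where the tip really is.

Run:
```python
from h import *
print(env.nose_length); s=env.state(); R=Rn.from_euler('xyz',s['ee_rot'],degrees=True).as_matrix(); p=s['ee_pos']
print([a for a in dir(env) if a[0]!='_'])
for sy in(-1,1):
  for dz in(17,5,-3):
    for fx in (-16,16):
      u=proj('side',p+R@np.array([fx,sy*37,dz])); print(sy,dz,fx,((u-[280,180])*5).round())
im=env.grab_frame('top'); crop('',im,310,140,430,230,6,'t2.png')
```

```text
17.0
['Unreachable', 'camera_params', 'grab_frame', 'job_done', 'look_for', 'nose_length', 'state']
-1 17 -16 [293. 337.]
-1 17 16 [334. 311.]
-1 5 -16 [293. 319.]
-1 5 16 [334. 293.]
-1 -3 -16 [293. 307.]
-1 -3 16 [334. 281.]
1 17 -16 [395. 398.]
1 17 16 [436. 369.]
1 5 -16 [395. 380.]
1 5 16 [436. 352.]
1 -3 -16 [396. 367.]
1 -3 16 [437. 340.]
```

View pics/t2.png

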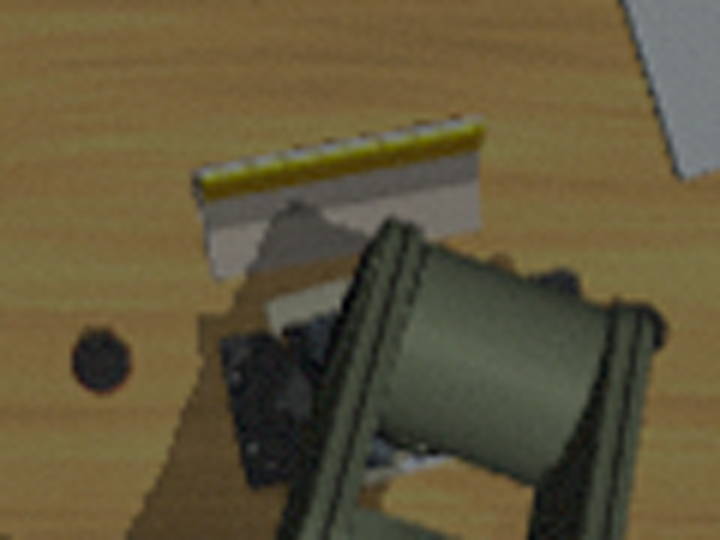

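Run:
```python
from h import *
R=Rn.from_euler('xyz',[-179.87,.145,12.05],degrees=True).as_matrix()
for p in([390.69,-184.2,32.35],):
 for sy in(-1,1):
  for dz in(17,5,-5,-11):
      print(sy,dz,((proj('side',np.array(p)+R@np.array([-16,sy*37,dz]))-[280,180])*5).round(),((proj('side',np.array(p)+R@np.array([16,sy*37,dz]))-[280,180])*5).round())
im=env.grab_frame('side'); crop('',im,325,205,385,260,12,'s3.png')
p=env.state()['ee_pos']
for dz in(17,5,-5): print(((proj('side',np.array(p)+R@np.array([-16,37,dz]))-[325,205])*12).round())
```

```text
-1 17 [168. 397.] [212. 369.]
-1 5 [167. 379.] [212. 351.]
-1 -5 [166. 363.] [211. 335.]
-1 -11 [166. 354.] [211. 326.]
1 17 [270. 464.] [315. 434.]
1 5 [270. 446.] [315. 415.]
1 -5 [270. 430.] [315. 400.]
1 -11 [269. 420.] [315. 390.]
[405. 656.]
[406. 613.]
[407. 576.]
```

View pics/s3.png

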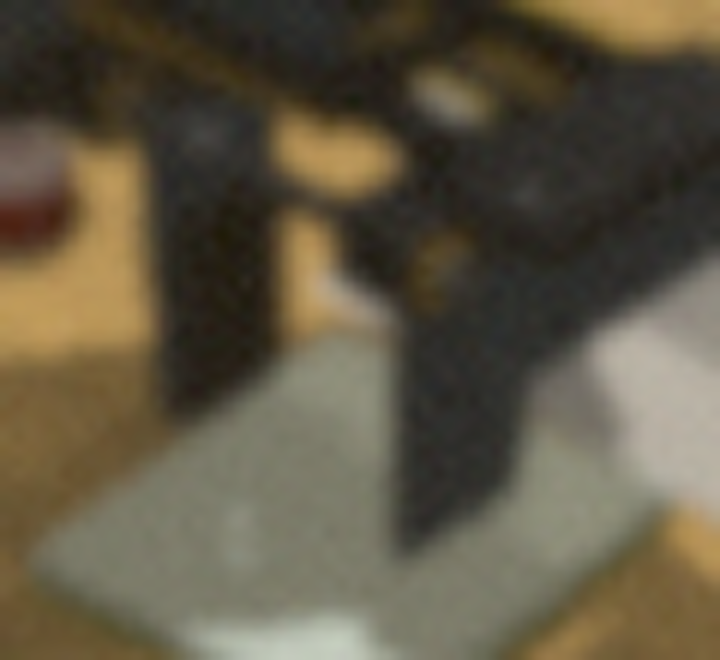

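Both pictures put the fingertips about 28 mm higher than the TCP reading and nose_length imply. The bottom of the near finger is at crop px (405,555) and was expected at (405,656), while x and y agree. I'll back off, lower further behind the plate in steps, and watch the force and the picture.

{"name": "jog_arm", "arguments": {"deltas": [[[-0.01,0,0,0,0.06],[-0.03,0,0,0,0.06],[-0.055,0,0,0,0.06],[-0.08,0,0,0,0.06],[-0.092,0,0,0,0.06],[-0.092,0,0.005,0,0.06],[-0.092,0,0.01,0,0.06],[-0.092,0,0.014,0,0.06],[-0.092,0,0.014,0,0.06]]]}}

```text
time_s: 5.65
ee_pos: [390.3, -185.0, 5.7]
ee_rot: [-180.0, 0.0, 12.1]
force: [-0.1, 0.2, -0.1]
gripper_width: 59.9
```

Run:
```python
from h import *
rf()
im=env.grab_frame('side'); crop('',im,295,205,375,275,9,'s4.png')
s=env.state();p=s['ee_pos'];R=Rn.from_euler('xyz',s['ee_rot'],degrees=True).as_matrix()
for dz in(17,0,-11): print([((proj('side',np.array(p)+R@np.array([-16,y,dz]))-[295,205])*9).round() for y in(-37,37)])
print(((proj('side',[p[0],p[1],0])-[295,205])*9).round())
```

```text
5.65 rest x,y -166.1 -1.9 z 5.7 F [-0.07  0.22 -0.1 ]
[array([171., 563.]), array([353., 685.])]
[array([168., 517.]), array([352., 639.])]
[array([167., 487.]), array([352., 608.])]
[300. 566.]
```

View pics/s4.png

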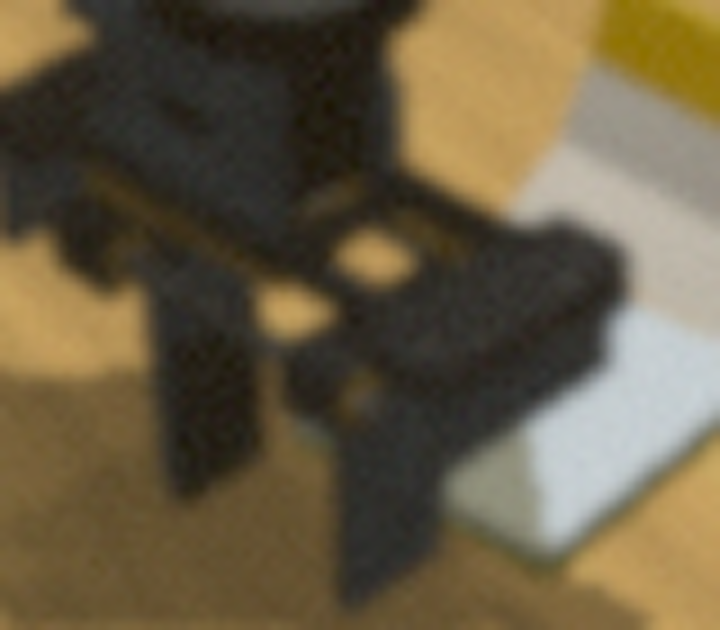

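No contact, although nose_length puts the tips 11 mm below the bench. The picture puts them at about z 17 (crop (345,605)). I'll go on down to about 4 mm.

{"name": "jog_arm", "arguments": {"deltas": [[[0,0,0.004,0,0.06],[0,0,0.008,0,0.06],[0,0,0.011,0,0.06],[0,0,0.012,0,0.06],[0,0,0.012,0,0.06]]]}}

```text
time_s: 6.12
ee_pos: [389.5, -184.9, -5.9]
ee_rot: [-180.0, 0.0, 12.1]
force: [-0.5, 0.3, 0.5]
gripper_width: 60.0
```

Run:
```python
from h import *
rf()
im=env.grab_frame('side'); crop('',im,295,205,375,275,9,'s5.png')
s=env.state();p=s['ee_pos'];R=Rn.from_euler('xyz',s['ee_rot'],degrees=True).as_matrix()
for z in(0,4,10): print(z,[((proj('side',np.array([0,0,z-p[2]])+p+R@np.array([-16,y,0]))-[295,205])*9).round() for y in(-37,37)])
```

```text
6.1167 rest x,y -166.9 -1.6 z -5.9 F [-0.51  0.34  0.53]
0 [array([167., 534.]), array([350., 656.])]
4 [array([166., 524.]), array([350., 645.])]
10 [array([166., 507.]), array([350., 629.])]
```

View pics/s5.png

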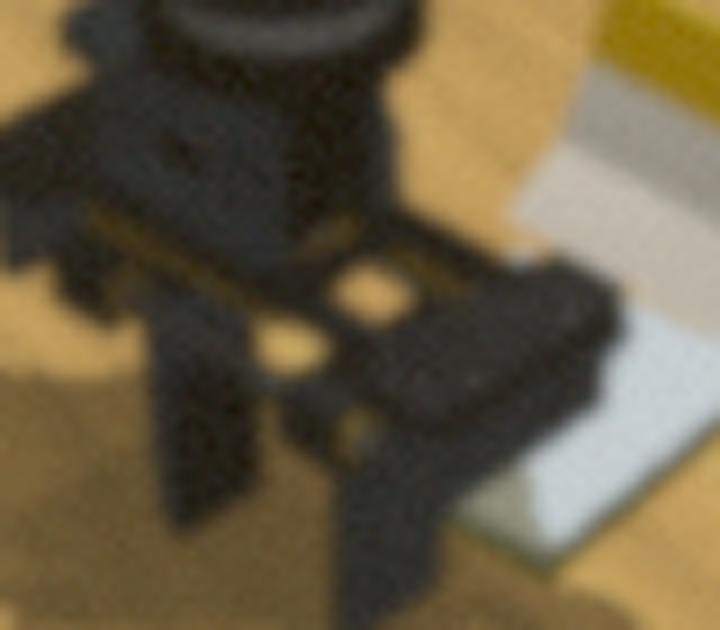

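{"name": "jog_arm", "arguments": {"deltas": [[[0,0,0.002,0,0.06],[0.005,0,0.002,0,0.06],[0.011,0,0.002,0,0.06],[0.016,0,0.002,0,0.06],[0.02,0,0.002,0,0.06],[0.024,0,0.002,0,0.06],[0.028,0,0.002,0,0.06],[0.032,0,0.002,0,0.06],[0.036,0,0.002,0,0.06],[0.04,0,0.002,0,0.06],[0.045,0,0.002,0,0.06],[0.05,0,0.002,0,0.06],[0.055,0,0.002,0,0.06],[0.06,0,0.002,0,0.06],[0.065,0,0.002,0,0.06],[0.07,0,0.002,0,0.06],[0.07,0,0.002,0,0.06]]]}}

```text
time_s: 7.58
ee_pos: [459.3, -170.4, -7.5]
ee_rot: [180.0, -0.1, 12.1]
force: [-0.1, 0.3, -0.6]
gripper_width: 59.8
```

Run:
```python
from h import *
rf()
im=env.grab_frame('side'); crop('',im,310,180,430,270,6,'s6.png')
```

```text
7.5833 rest x,y -95.6 -2.0 z -7.5 F [-0.1   0.3  -0.57]
```

View pics/s6.png

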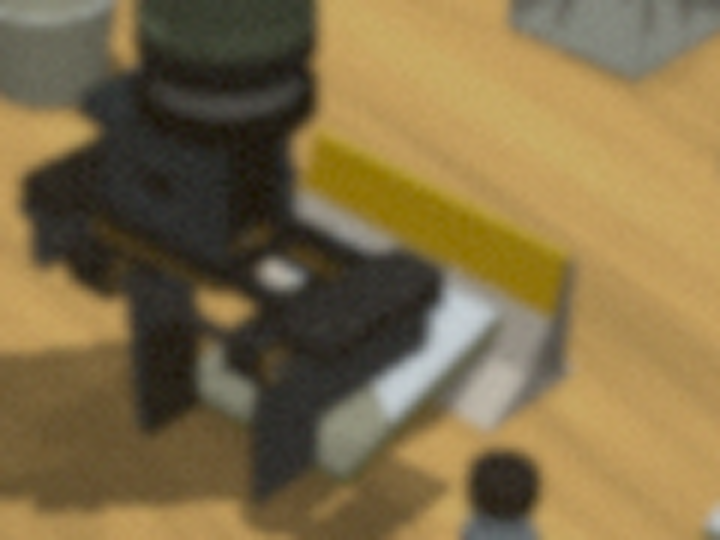

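The side crop shows the plate's leading edge up on the ramp (crop ~(495,315)) and both fingers against its trailing edge. I'll keep pushing.

{"name": "jog_arm", "arguments": {"deltas": [[[0.003,0,0,0,0.06],[0.007,0,0,0,0.06],[0.011,0,0,0,0.06],[0.015,0,0,0,0.06],[0.019,0,0,0,0.06],[0.023,0,0,0,0.06],[0.027,0,0,0,0.06],[0.031,0,0,0,0.06],[0.035,0,0,0,0.06],[0.039,0,0,0,0.06],[0.043,0,0,0,0.06],[0.047,0,0,0,0.06],[0.051,0,0,0,0.06],[0.055,0,0,0,0.06],[0.055,0,0,0,0.06]]]}}

```text
time_s: 8.88
ee_pos: [513.1, -158.9, -7.4]
ee_rot: [180.0, -0.1, 12.1]
force: [0.5, -0.3, 0.3]
gripper_width: 60.0
```

Run:
```python
from h import *
rf()
im=env.grab_frame('side'); crop('',im,310,180,430,270,6,'s7.png')
```

```text
8.8833 rest x,y -40.6 -1.9 z -7.4 F [ 0.52 -0.35  0.26]
```

View pics/s7.png

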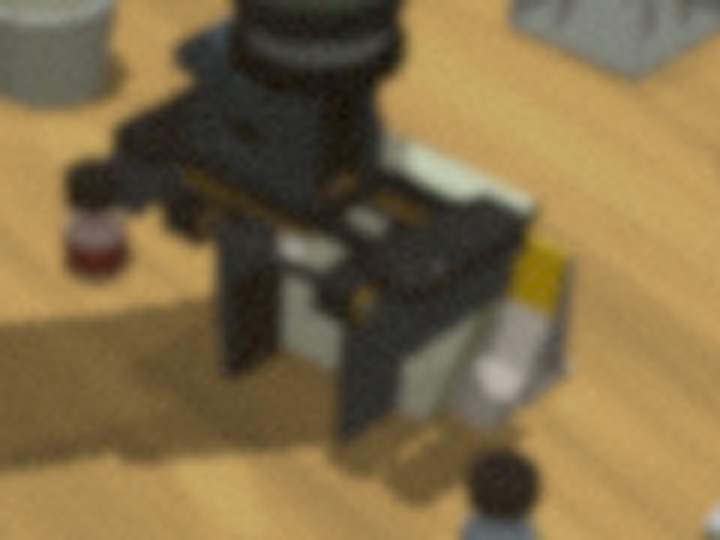

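The plate is leaning on the rest, its upper edge at crop (460,180), with its trailing edge about 16 mm from the toe. I'll push the last bit slowly.

{"name": "jog_arm", "arguments": {"deltas": [[[0.002,0,0,0,0.06],[0.004,0,0,0,0.06],[0.006,0,0,0,0.06],[0.008,0,0,0,0.06],[0.01,0,0,0,0.06],[0.012,0,0,0,0.06],[0.014,0,0,0,0.06],[0.016,0,0,0,0.06],[0.016,0,0,0,0.06],[0.016,0,0,0,0.06]]]}}

```text
time_s: 9.77
ee_pos: [527.1, -155.6, -7.5]
ee_rot: [-180.0, 0.0, 12.1]
force: [-2.4, -0.4, 0.5]
gripper_width: 60.2
```

Run:
```python
from h import *
rf()
im=env.grab_frame('side'); crop('',im,310,180,430,270,6,'s8.png')
im=env.grab_frame('top'); crop('',im,310,140,430,230,6,'t8.png')
```

```text
9.7667 rest x,y -26.2 -1.6 z -7.5 F [-2.45 -0.35  0.45]
```

View pics/s8.png

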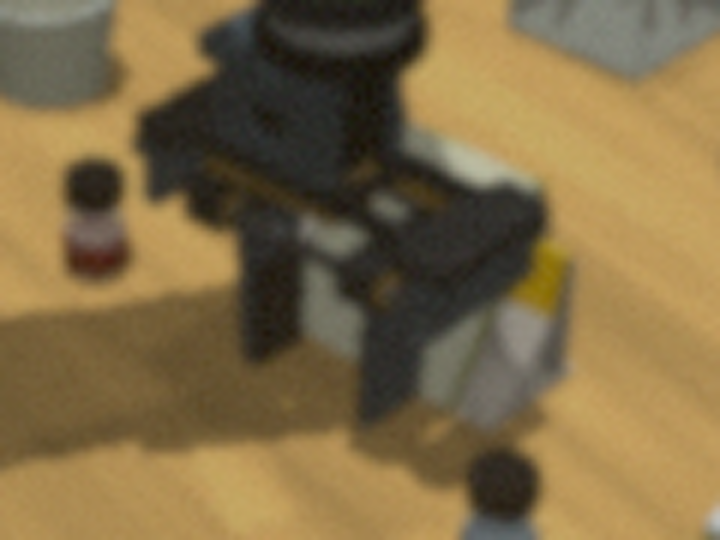

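View pics/t8.png

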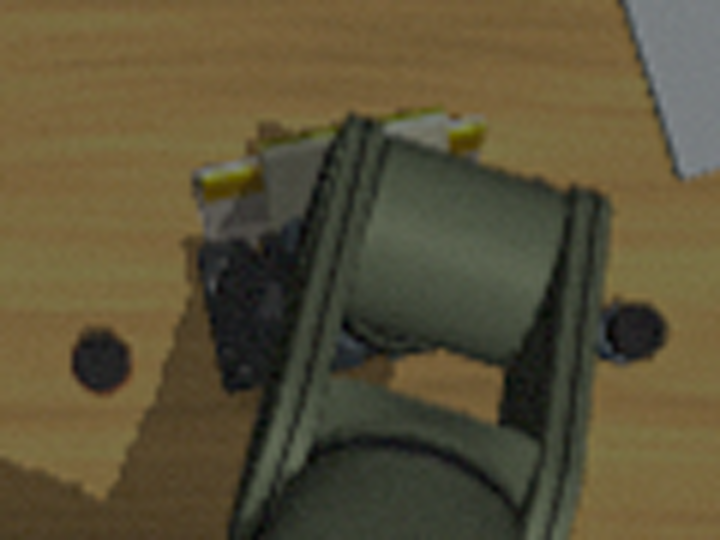

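The plate leans fully, with the upper edge past the yellow band in the top crop at (350,130) and a light -2.4 N push at the toe. I'll back the fingers off and see whether it stays.

{"name": "jog_arm", "arguments": {"deltas": [[[-0.002,0,0,0,0.06],[-0.004,0,0,0,0.06],[-0.007,0,0,0,0.06],[-0.012,0,0,0,0.06],[-0.022,0,0,0,0.06],[-0.037,0,0,0,0.06],[-0.052,0,0,0,0.06],[-0.06,0,0,0,0.06],[-0.06,0,-0.01,0,0.06],[-0.06,0,-0.035,0,0.06],[-0.06,0,-0.07,0,0.06],[-0.06,0,-0.105,0,0.06],[-0.06,0,-0.135,0,0.06],[-0.06,0,-0.15,0,0.06],[-0.06,0,-0.15,0,0.06]]]}}

```text
time_s: 11.12
ee_pos: [472.1, -169.2, 147.5]
ee_rot: [179.7, -0.5, 12.1]
force: [0.5, 0.2, -0.7]
gripper_width: 59.8
```

Run:
```python
from h import *
rf()
im=env.grab_frame('side'); crop('',im,290,150,430,270,5,'s9.png')
im=env.grab_frame('top'); crop('',im,310,140,430,230,6,'t9.png')
```

```text
11.1167 rest x,y -82.8 -3.5 z 147.5 F [ 0.53  0.17 -0.68]
```

View pics/s9.png

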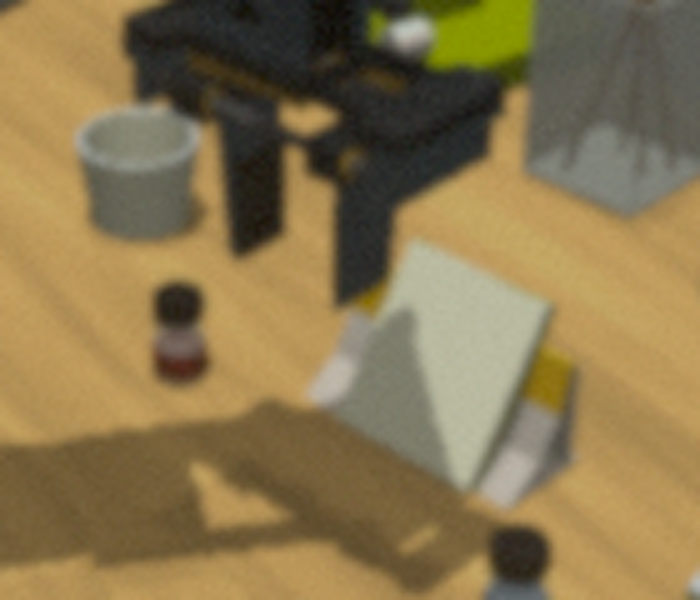

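View pics/t9.png

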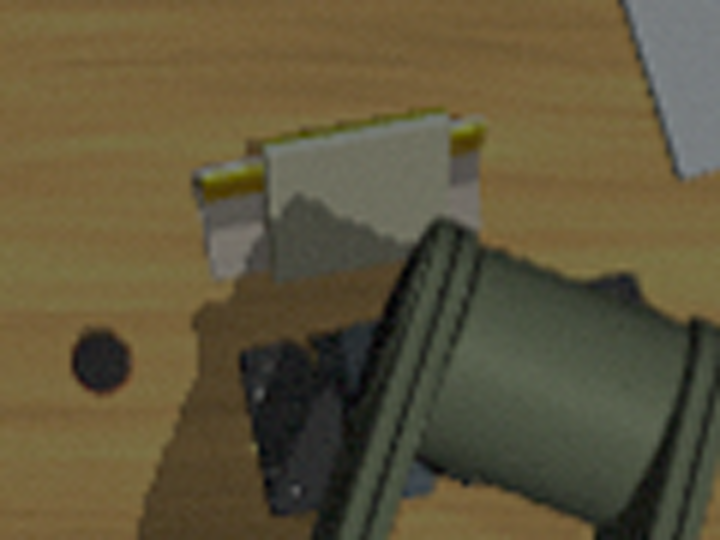

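The plate stays leaning on its own, upper corners at side-crop (415,240) and (550,305). I'll compute its edge in the rest frame.

Run:
```python
from h import *
a=np.radians(12);X=np.array([np.cos(a),np.sin(a)]);Y=np.array([-X[1],X[0]])
def R(p): d=p[:2]-[552.4,-148.6]; return (d@X).round(1),(d@Y).round(1)
for x,y in((415,240),(550,305)): print('side',R(unproj('side',(x+.5)/5-.5+290,(y+.5)/5-.5+150,97)))
for x,y in((345,403),(465,490)): print('side bottom',R(unproj('side',(x+.5)/5-.5+290,(y+.5)/5-.5+150,5)))
for x,y in((265,148),(448,115)): print('top',R(unproj('top',(x+.5)/6-.5+310,(y+.5)/6-.5+140,97)))
rf()
```

```text
side (np.float64(50.3), np.float64(38.9))
side (np.float64(49.0), np.float64(-55.7))
side bottom (np.float64(4.2), np.float64(47.7))
side bottom (np.float64(-10.7), np.float64(-52.2))
top (np.float64(56.4), np.float64(41.9))
top (np.float64(54.2), np.float64(-52.8))
11.2167 rest x,y -85.4 -1.8 z 143.2 F [-0.27  0.02  0.64]
```

{"name": "jog_arm", "arguments": {"deltas": [[[0.01,0,0,0,0.06],[0.035,0,0,0,0.06],[0.07,0,0,0,0.06],[0.105,0,0,0,0.06],[0.14,0,0,0,0.06],[0.165,0,0,0,0.06],[0.18,0,0,0,0.06],[0.182,0,0,0,0.06],[0.182,0,0.01,0,0.06],[0.182,0,0.025,0,0.06],[0.182,0,0.035,0,0.06],[0.182,0,0.037,0,0.06],[0.182,0,0.037,0,0.06]]]}}

```text
time_s: 12.3
ee_pos: [645.2, -130.2, 104.0]
ee_rot: [-179.9, 0.2, 12.0]
force: [0.1, 0.2, 0.0]
gripper_width: 59.9
```

Run:
```python
from h import *
rf()
im=env.grab_frame('side'); crop('',im,310,130,450,250,5,'s10.png')
s=env.state();p=s['ee_pos'];R=Rn.from_euler('xyz',s['ee_rot'],degrees=True).as_matrix()
print([((proj('side',p+R@np.array([-16,y,-11]))-[310,130])*5).round() for y in(-37,37)])
```

```text
12.3 rest x,y 94.6 -1.3 z 104.0 F [0.14 0.21 0.04]
[array([353., 291.]), array([460., 339.])]
```

View pics/s10.png

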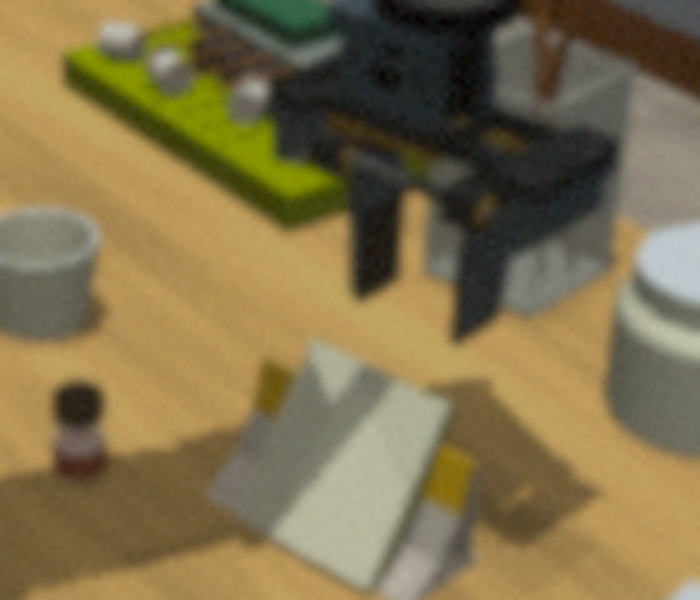

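The tip positions match the picture with the 28 mm offset: (353,291) and (460,339). I'll centre on the plate (+6 mm tool y), lower the tips to about z 80, above the 71.5 mm rest top and below the plate's edge at 92, and push back.

{"name": "jog_arm", "arguments": {"deltas": [[[0,0.003,0.008,0,0.06],[0,0.006,0.02,0,0.06],[0,0.006,0.03,0,0.06],[0,0.006,0.035,0,0.06],[0,0.006,0.036,0,0.06],[0,0.006,0.036,0,0.06]]]}}

```text
time_s: 12.85
ee_pos: [647.7, -135.9, 68.6]
ee_rot: [-180.0, 0.1, 12.1]
force: [-0.3, -0.1, 0.6]
gripper_width: 60.1
```

Run:
```python
from h import *
rf()
im=env.grab_frame('side'); crop('',im,310,130,450,250,5,'s11.png')
```

```text
12.85 rest x,y 95.8 -7.4 z 68.6 F [-0.25 -0.05  0.63]
```

View pics/s11.png

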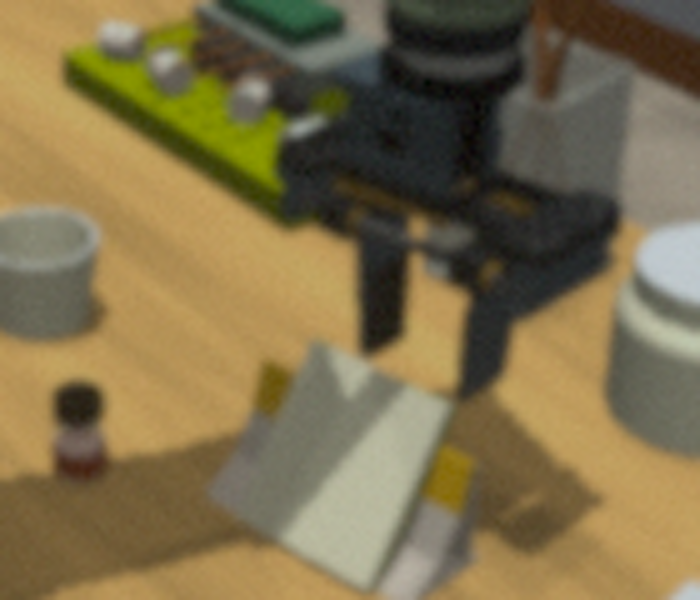

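The fingers stand behind the plate's upper edge (tips at crop ~(380,350) and (475,395)), and the plate is undisturbed. Now I push back.

{"name": "jog_arm", "arguments": {"deltas": [[[-0.004,0,0,0,0.06],[-0.009,0,0,0,0.06],[-0.014,0,0,0,0.06],[-0.018,0,0,0,0.06],[-0.022,0,0,0,0.06],[-0.026,0,0,0,0.06],[-0.03,0,0,0,0.06],[-0.034,0,0,0,0.06],[-0.038,0,0,0,0.06],[-0.042,0,0,0,0.06],[-0.046,0,0,0,0.06],[-0.05,0,0,0,0.06],[-0.054,0,0,0,0.06],[-0.054,0,0,0,0.06]]]}}

```text
time_s: 14.07
ee_pos: [594.2, -147.4, 69.4]
ee_rot: [-180.0, 0.1, 12.0]
force: [-1.1, -0.3, 0.0]
gripper_width: 60.2
```

Run:
```python
from h import *
rf()
im=env.grab_frame('side'); crop('',im,310,130,450,250,5,'s12.png')
```

```text
14.0667 rest x,y 41.2 -7.5 z 69.4 F [-1.13 -0.33  0.01]
```

View pics/s12.png

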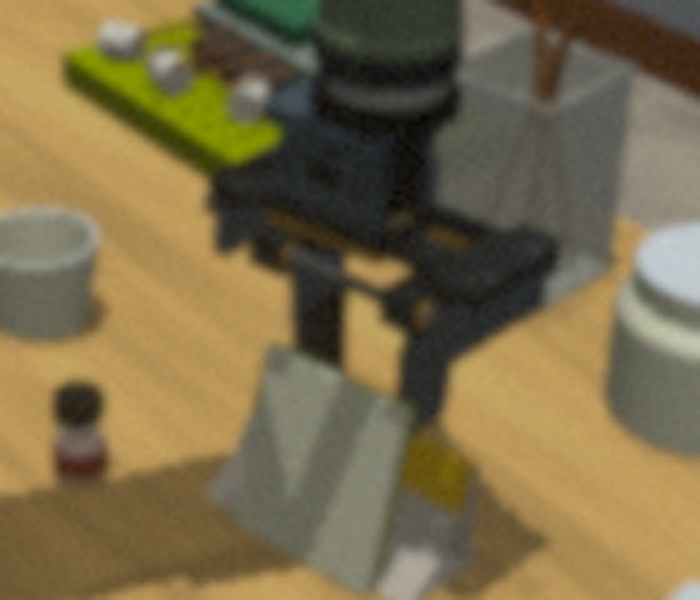

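The plate is turning up about its lower edge without sliding, with its top edge at crop ~(340,380). I'll carry on past upright.

{"name": "jog_arm", "arguments": {"deltas": [[[-0.003,0,0,0,0.06],[-0.007,0,0,0,0.06],[-0.011,0,0,0,0.06],[-0.015,0,0,0,0.06],[-0.019,0,0,0,0.06],[-0.023,0,0,0,0.06],[-0.027,0,0,0,0.06],[-0.031,0,0,0,0.06],[-0.035,0,0,0,0.06],[-0.039,0,0,0,0.06],[-0.039,0,0,0,0.06],[-0.039,0,0,0,0.06],[-0.039,0,0,0,0.06]]]}}

```text
time_s: 15.2
ee_pos: [557.3, -155.5, 69.6]
ee_rot: [180.0, -0.0, 12.1]
force: [0.3, -0.4, 0.3]
gripper_width: 59.9
```

Run:
```python
from h import *
rf()
im=env.grab_frame('side'); crop('',im,300,170,440,290,5,'s13.png')
```

```text
15.2 rest x,y 3.4 -7.8 z 69.6 F [ 0.27 -0.39  0.3 ]
```

View pics/s13.png

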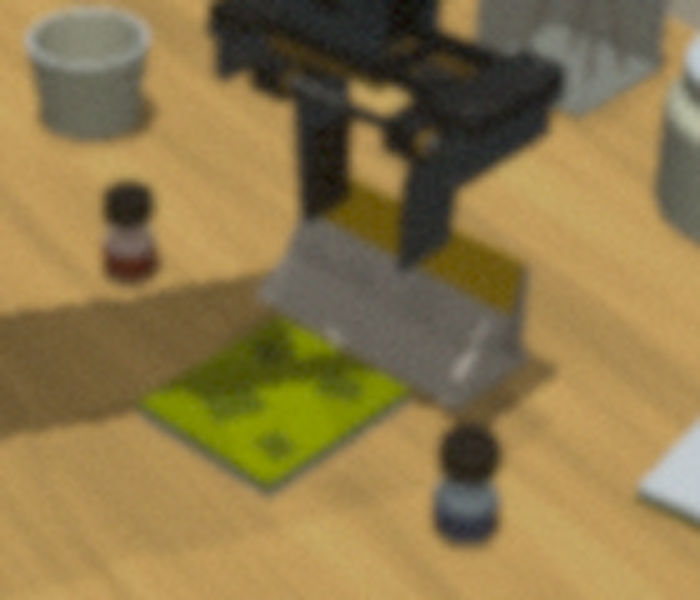

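The plate lies green side up before the rest, corners at crop (140,405), (270,490), (405,395) and (280,320). I'll raise the arm clear and measure.

{"name": "jog_arm", "arguments": {"deltas": [[[0.002,0,-0.01,0,0.06],[0.002,0,-0.03,0,0.06],[0.01,0,-0.06,0,0.06],[0.03,0,-0.09,0,0.06],[0.06,0,-0.12,0,0.06],[0.09,0,-0.13,0,0.06],[0.12,0,-0.13,0,0.06],[0.14,0,-0.13,0,0.06],[0.15,0,-0.13,0,0.06],[0.15,0,-0.13,0,0.06],[0.15,0,-0.13,0,0.06]]]}}

```text
time_s: 16.17
ee_pos: [703.9, -123.9, 199.5]
ee_rot: [-180.0, 0.0, 12.1]
force: [-0.3, 0.5, -0.4]
gripper_width: 60.0
```

Run:
```python
from h import *
rf()
im=env.grab_frame('side'); cv2.imwrite('pics/s14.png',im[:,:,::-1])
hsv=cv2.cvtColor(im,cv2.COLOR_RGB2HSV); m=((hsv[...,0]>24)&(hsv[...,0]<70)&(hsv[...,1]>150)).astype(np.uint8); m[:200]=0;m[300:]=0;m[:,:300]=0;m[:,450:]=0
k,l,st,ce=cv2.connectedComponentsWithStats(m)
a=np.radians(12);X=np.array([np.cos(a),np.sin(a)]);Y=np.array([-X[1],X[0]])
for i in range(1,k):
  if st[i,4]>150:
    p=unproj('side',*ce[i],10); d=p[:2]-[552.4,-148.6]; print(st[i],ce[i],p,d@X,d@Y)
print(env.look_for('side','plate'))
im0=cv2.imread('pics/side0.png')[:,:,::-1]; print(np.argwhere(np.abs(im.astype(int)-im0).sum(2)>0).shape)
```

```text
16.1667 rest x,y 153.3 -7.3 z 199.5 F [-0.26  0.51 -0.38]
[328 233  53  34 953] [353.89192025 249.41972718] [ 480.80815597 -170.24632081   10.        ] -74.52791363095962 -6.288515424583095
[{'xyz': [604.5, -545.8, 9.6], 'conf': 0.91}, {'xyz': [651.8, -364.5, 9.0], 'conf': 0.78}, {'xyz': [481.1, -173.6, 8.9], 'conf': 0.57}]
(255965, 2)
```

View pics/s14.png

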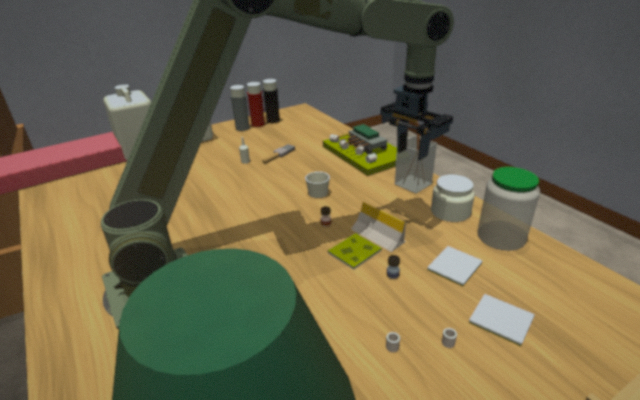

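The plate is flat and green up at (354,249), with pots, cup, glue, brush and pipes at the same pixels as at the start and the arm clear. I'll hand in.

Run:
```python
from h import *
rf(); print(env.job_done())
```

```text
16.2667 rest x,y 152.4 -7.5 z 199.9 F [-0.25  0.32 -0.35]
the job is handed in; nothing more can be done
None
```

The plate is turned over and lies flat, green side up, in front of the rest. I handed the job in at 16.3 s; no verdict was reported.

I pushed the plate along the bench into the rest with both fingers part open until it tipped up and leaned there on its own. Then I reached behind its top edge and pushed it back past upright so it fell towards the side it came from.

**Last checks:** the plate's centre is about 75 mm in front of the toe and 6 mm off the centre line, well inside the limits. In the side picture the pots, cup, glue, brush and pipes are where they were at the start. The arm is clear, with only noise-level force.

**What failed or disagreed:**
- **Fingertip height:** the fingertips stood about 28 mm higher than `env.nose_length` (17 mm) and the TCP reading imply. My first push therefore passed over the plate without moving it. I measured the offset in the pictures and used it from then on.
- **Edge positions:** the two cameras differed by 4 to 6 mm on some edges.
- **Final position:** I took it from the side camera only; its network agreed to about 3 mm, though with a confidence of only 0.57.

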